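# Snap the dishwasher air-gap cover back on beside the sink

### The job

Take the metal air-gap cap out of the green bin, put it open end down over the blue stem on the counter and press it straight down: past the click, when the resistance drops, keep pressing until it sits fully home on the black flange. Finish while holding: the cap still gripped between the fingers and pressed down firmly (about 10 newtons) on the flange, not let go. Leave the bin, strainer, soap bottle, mug and brush where they are.

Things in the scene. Friction and masses are not known exactly. Their poses are not given: they have to be found in the camera images.
- cap: Metal air-gap cap: a cup standing open end down, outside diameter 44 mm, 56 mm tall, flat closed top, dark band near the top; about 90 g. Origin: centre of its open lower rim; z up through the top. Round, so any yaw does; grip its outside from above. Inside: bore 39 mm, and a white lip of 31 mm inner diameter 4 to 9 mm above the rim. Starts upright on the bin floor.
- cap_top (a point): Centre of the cap's closed flat top, 56 mm above the origin of the cap.
- stem: Fixed air-gap stem: black flange 60 mm across, 6 mm thick; on it a blue post 28 mm across, straight to 36 mm above the counter, then tapering to 16 mm across at its top, 50 mm above the counter. Three orange sprung catches round the post, centred 20 mm above the counter, reach out to 35 mm diameter. Origin: centre of the flange's underside, on the counter; z up.
- stem_seat (a point): Centre of the flange's upper face, 6 mm above the counter: the cap's rim rests on it when fully home. The lip meets the catches with the rim about 14 mm above it and stops there unless pushed. Some 8 to 15 N takes it past them; then resistance drops to nearly nothing (the click) and the cap is drawn down; the force rises again on the flange. Once home the catches do not push on the cap.
- bin: Loose green open-topped bin, 290 mm (its x) by 190 mm (its y), 45 mm high, walls and floor 4 mm thick, 0.9 kg. Origin: centre of its underside; z up. Cap and strainer stand on its floor, one in each half along x.
- strainer: Steel sink strainer, a shallow open cup 72 mm across and 18 mm high with a small dark post in its middle, in the other half of the bin from the cap. Origin: centre of its underside. Leave it.
- soap: Blue soap bottle with orange label, 60 mm across, 170 mm tall, standing. Origin: centre of its underside. Leave it.
- mug: White mug, 80 mm across, 90 mm tall, handle at its +y. Origin: centre of its underside. Leave it.
- brush: Dish brush lying on the counter along its own x. Leave it.

How it is judged:
On the way, in this order (a step that is already met when the one before it is completed fails the run):
1. the cap is held clear above the bin and counter (contact force between the fingers and cap above 1 N and z of the grasp point in the frame of cap below 0.068 m and height (world z) of cap above 0.06 m and contact force between cap and bin below 0.1 N and contact force between cap and stem below 0.1 N), for 0.2 s.
2. the gripped cap is pressed past the click, fully home on the stem (contact force between the fingers and cap above 1 N and z of the grasp point in the frame of cap below 0.068 m and z of cap in the frame of stem_seat between -0.004 and 0.003 m and horizontal distance between cap and stem_seat below 0.004 m and angle between cap's own z axis and vertical below 0.08 rad), for 0.2 s.
At the end, for the whole second after the job is handed in: The cap is upright (within 0.08 rad) and fully home on the stem: rim within 3 mm of the flange's face, centred within 4 mm; the fingers still grip its side and press it on the flange with more than 4 N (all of step 2 and contact force between cap and stem above 4 N); the arm keeps its last pose, push and grip.
It fails at once if the bin is pushed more than 4 cm from its place (distance of bin from where it was at the start of the episode above 0.04 m).
It fails at once if the strainer, soap bottle, mug or brush is pushed more than 3 cm from its place (distance of any of strainer, soap, mug, brush from where it was at the start of the episode above 0.03 m).
It fails at once if the soap bottle or the mug is knocked over (angle between any of soap, mug's own z axis and vertical above 0.6 rad).
It also fails if it takes over 51 s, if anything falls off the work surface, if the arm or the gripper's body presses on something with over 40 N, if the wrist force passes 120 N, or if a joint passes its speed limit or range.

### The arm

A 6-joint arm with a two-finger parallel gripper is mounted at the origin on the work surface. World frame = base frame: x ahead of the robot, y to its left, z up, the work surface at z = 0. Lengths are in m, angles in rad, forces in N, time in s.
With the tool pointing down it reaches from about 0.3 to 0.825 m from the base axis. Payload 5.4 kg.
Tool frame: the origin (TCP) lies at the very end of the fingers, on their centre line; the grasp point (between the pads) lies grip_point_offset behind it (grip_point_offset is the distance from the TCP to the grasp point, in m); z points along the fingers, y is the line along which they close (so a half turn about z gives the same grasp; the last joint's range is limited). The gripper opens to 92 mm and grips with 3 to 60 N. Pads are 20 mm wide; open, the fingers measure 128 mm over their backs; the gripper's body (75 mm by 189 mm) begins 69 mm behind the grasp point.
Start: joints at [1.046, 0.158, 1.597, -0, 1.386, -0.21], TCP at [0.178, 0.547, 0.215] pointing down, gripper open.
Joint ranges: [-2.91, 2.91], [-0.94, 2.29], [0.18, 2.7], [-1.29, 4.43], [0.17, 2.64], [-3, 3]. Speed limits (rad/s): [2.57, 2.57, 3.14, 3.14, 3.14, 3.14].

### API

Orientations are given as a unit quaternion [w, x, y, z].
In Python, from cell import observe, get_image, close_job, grip_point_offset gives the robot as it stands. The module is installed in compiled form; this text tells all that it offers.
- The arm moves only by the tool send_rows, never from a script. Its argument "steps" is text: rows parted by semicolons, each of 5 numbers parted by spaces: the shift along the tool's x, y, z in units of 5 cm (1.0 is 5 cm), then the turn about the tool's z in units of 0.12 rad (1.0 is 0.12 rad), then the closure, from 0 (fully open) to 1 (shut). In form: x y z turn grip; .... A call has 1 to 8 rows; each row shifts and turns the commanded pose from where the row before left it, along the tool's axes as they then stand; what a row does not reach is not made up. A row lasts 1/10 s, in which the tool goes at most 50 mm and 8.59 degrees, less where a joint would pass 70% of its speed; a pose out of reach is approached as far as the arm can. A call with a number of a shift or a turn outside -1 to 1 is refused whole. A call with a gripper value outside its range is refused whole. The fingers move at their own pace and stop on an object; "newtons" is the grip in N (left out, the last holds). Time passes only in rows, so rows that do not move let the fingers close. It gives the time, the measured TCP pose, the force, the opening and the grip force at its end, in the units of the state.
- observe(): the state, without advancing time (a new reading comes with each control period).
- get_image(name): name is "scene" or "top" or "wrist"; returns a dict with "frame" (480x640x3 uint8, red, green, blue), "camera_matrix" (3x3 intrinsics, pixels), "R" (3x3) and "t" (3): a world point X has camera coordinates R X + t. Camera axes: x right, y down, z forward; pixel columns grow to the right and rows downward; lengths in m; the calibration is good to about 2 mm. A picture is of the moment at which its call begins. There is no depth.
- close_job(): hands the job in; it is judged then, once.
The state is a dict: "time": time; "joint_positions": joint angles; "joint_vel": joint speeds; "tau": joint torques, N m; "tcp_pos": TCP position; "ee_rot": TCP orientation; "contact_force": force on the tool from outside, world axes, zero at the start; "wrist_torque": the same for the moment, N m; "finger_gap": finger opening in m; "grip_force": force on a finger pad.
Only numpy, scipy, OpenCV 4.12 (cv2) and the standard library are available. Lean on these libraries where they do the work, as an engineer would, in place of code of your own. Each camera call takes 0.05 s, during which the arm holds its last target. There are 200 camera calls.

## Working session

There is one attempt and no reset: what is moved stays moved. The work goes in short steps, Python scripts to look and compute and a tool call to move; the robot and the scene stay as the last step left them, time stands still between calls to the robot, and variables do not carry over. Pictures are saved under pics/ and viewed, at most 10 in all, crops included, and the job is handed in when it is done.

Besides the shell and the picture viewer there is one more tool, called by a JSON object that holds its "api" and its "payload", one argument or row to a line. send_rows: Moves the arm, as the interface text tells. Shifts and turns lie within -1 to 1; 1 stands for 5 cm of shift or 0.12 rad of turn. Its arguments: {"type":"object","properties":{"steps":{"type":"string"},"newtons":{"type":"number"}},"required":["steps"]}

```bash
mkdir -p pics
cat > h.py <<'E'
import numpy as np, cv2
from cell import observe, get_image, close_job, grip_point_offset
def grab(n,f=None):
    d=get_image(n)
    if f: cv2.imwrite('pics/'+f,cv2.cvtColor(d['frame'],cv2.COLOR_RGB2BGR))
    return d
def ray(d,u,v,z):
    K,R,t=map(np.array,(d['camera_matrix'],d['R'],d['t']))
    c=-R.T@t; r=R.T@np.linalg.inv(K)@np.array([u,v,1.]); return c+r*(z-c[2])/r[2]
def pix(d,X):
    K,R,t=map(np.array,(d['camera_matrix'],d['R'],d['t'])); p=K@(R@np.array(X)+t); return p[:2]/p[2]
E
python3 - <<'E'
from h import *
import pickle
D={n:grab(n,n+'0.png') for n in('scene','top','wrist')}
pickle.dump(D,open('d0.pkl','wb'))
for n in D: print(n,np.round(-np.array(D[n]['R']).T@D[n]['t'],3),np.round(D[n]['camera_matrix'],1)[0])
print(observe(),grip_point_offset)
E
```

```text
scene [ 1.117 -0.599  1.037] [529.    0.  321.7]
top [ 0.461 -0.068  1.213] [506.7   0.  322.8]
wrist [0.108 0.569 0.384] [389.2   0.  312.3]
{'time': 0.15, 'joint_positions': array([ 1.04590085e+00,  1.58928880e-01,  1.59793588e+00, -6.85217952e-06,
        1.38619408e+00, -2.10152637e-01]), 'joint_vel': array([ 0.00088525, -0.00175856, -0.00243493, -0.0003767 , -0.00215758,
       -0.00010496]), 'tau': array([-3.91734807e-05, -3.85922956e+01, -3.22429883e+01,  7.01093674e-02,
        3.52511765e-02, -1.17057234e-04]), 'tcp_pos': array([0.17780695, 0.54630899, 0.21383483]), 'ee_rot': array([-2.60262355e-04,  1.56721987e-01,  9.87642487e-01, -6.85347449e-04]), 'contact_force': array([-0.51000614,  0.09315104,  0.55277907]), 'wrist_torque': array([ 0.02887926,  0.02734457, -0.00686955]), 'grip_force': 0.0, 'finger_gap': 0.09192115693891152} 0.0187
```

View pics/top0.png

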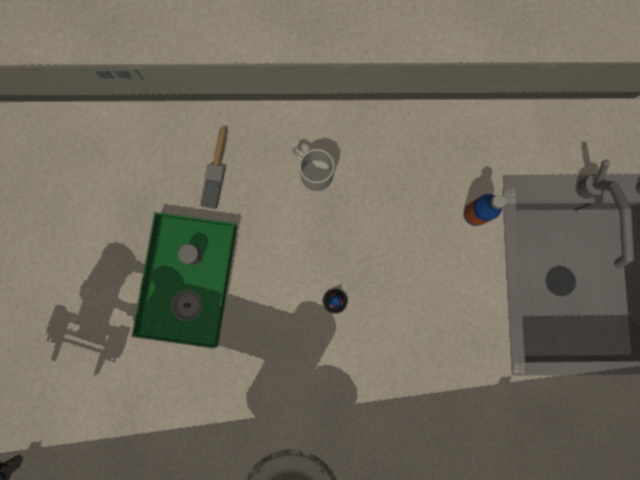

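View pics/scene0.png

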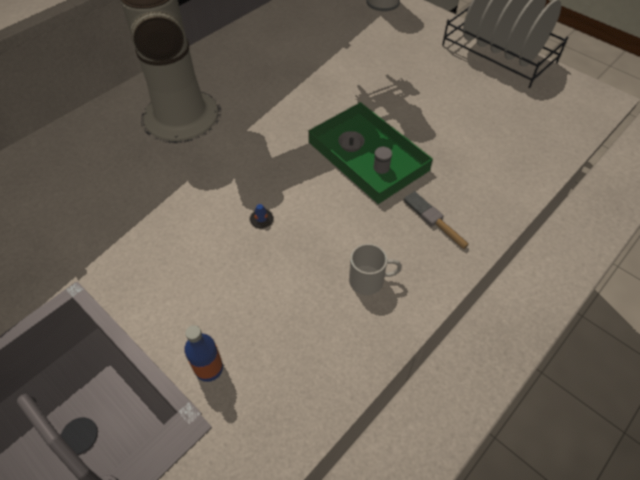

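The top view shows the bin at about (187,280), the cap at (189,254), the strainer at (186,305) and the stem at (335,300). The scene view shows the cap top at (383,155) and the stem at (261,215). Next I'll measure these with masks.

Run:
```python
from h import *
import pickle
D=pickle.load(open('d0.pkl','rb'))
out=[]
for n,(cu,cv_),(su,sv) in(('top',(189,254),(335,300)),('scene',(383,160),(261,215))):
    f=D[n]['frame']; hsv=cv2.cvtColor(f,cv2.COLOR_RGB2HSV)
    # stem: dark or blue
    def blobs(m,u,v,lab):
        m=m.astype(np.uint8); w=np.zeros_like(m); w[v-28:v+28,u-28:u+28]=1
        k,L,S,C=cv2.connectedComponentsWithStats(m*w)
        for i in range(1,k):
            if S[i,4]>12: print(n,lab,S[i],np.round(C[i],1), 'z.006',np.round(ray(D[n],*C[i],.006),4),'z.05',np.round(ray(D[n],*C[i],.05),4),'z.06',np.round(ray(D[n],*C[i],.06),4))
    H,S_,V=[hsv[...,i].astype(int) for i in range(3)]
    blobs((V<60),su,sv,'dark'); blobs((abs(H-115)<15)&(S_>120)&(V>60),su,sv,'blue')
    blobs((V<60)|((abs(H-115)<15)&(S_>120)),su,sv,'stem')
    blobs((S_<90)&(V>60),cu,cv_,'cap'); 
    # bin
    g=((abs(H-65)<20)&(S_>120)).astype(np.uint8)
    c=max(cv2.findContours(g,0,2)[0],key=cv2.contourArea); r=cv2.minAreaRect(c); print(n,'bin',r)
    if n=='top':
        p=[ray(D[n],*q,.045) for q in cv2.boxPoints(r)]; print(np.round(p,3))
    for (u,v) in((cu,cv_),(su,sv)):
        out.append(cv2.resize(f[v-28:v+28,u-28:u+28],(390,290),interpolation=cv2.INTER_NEAREST))
im=np.vstack([np.hstack(out[:2]),np.hstack(out[2:])]); cv2.imwrite('pics/c0.png',im[...,::-1])
```

```text
top dark [323 289  24  24 349] [334.7 300. ] z.006 [ 0.4541 -0.1044  0.006 ] z.05 [ 0.4543 -0.103   0.05  ] z.06 [ 0.4544 -0.1027  0.06  ]
top blue [330 297  10  10  75] [335.1 301.3] z.006 [ 0.4511 -0.1052  0.006 ] z.05 [ 0.4514 -0.1039  0.05  ] z.06 [ 0.4515 -0.1035  0.06  ]
top stem [323 289  24  24 424] [334.8 300.2] z.006 [ 0.4536 -0.1045  0.006 ] z.05 [ 0.4538 -0.1032  0.05  ] z.06 [ 0.4539 -0.1029  0.06  ]
top cap [178 244  22  21 335] [187.7 253.9] z.006 [0.5663 0.245  0.006 ] z.05 [0.5625 0.2336 0.05  ] z.06 [0.5616 0.231  0.06  ]
top bin ((184.48648071289062, 279.5810852050781), (84.00788116455078, 125.92962646484375), 9.462322235107422)
[[0.38  0.355 0.045]
 [0.665 0.317 0.045]
 [0.631 0.124 0.045]
 [0.348 0.167 0.045]]
scene dark [251 209  22  19 220] [261.9 219.8] z.006 [ 0.4605 -0.1087  0.006 ] z.05 [ 0.4885 -0.1296  0.05  ] z.06 [ 0.4949 -0.1344  0.06  ]
scene blue [257 205   6   7  34] [259.3 207.7] z.006 [ 0.4275 -0.0866  0.006 ] z.05 [ 0.457  -0.1085  0.05  ] z.06 [ 0.4637 -0.1135  0.06  ]
scene stem [257 205   6   7  34] [259.3 207.7] z.006 [ 0.4275 -0.0866  0.006 
[... 268 characters left out ...]
648 0.006 ] z.05 [0.4772 0.2279 0.05  ] z.06 [0.4837 0.2196 0.06  ]
scene cap [398 132  13  10  67] [406.  134.8] z.006 [0.5362 0.3746 0.006 ] z.05 [0.561 0.333 0.05 ] z.06 [0.5666 0.3236 0.06  ]
scene cap [374 146  18  14 203] [382.8 152.4] z.006 [0.5322 0.2764 0.006 ] z.05 [0.5572 0.2391 0.05  ] z.06 [0.5629 0.2306 0.06  ]
scene cap [404 183   7   5  21] [407.9 185.7] z.006 [0.6563 0.2264 0.006 ] z.05 [0.676  0.1911 0.05  ] z.06 [0.6805 0.1831 0.06  ]
scene cap [355 184   5   4  13] [356.5 186. ] z.006 [0.5592 0.1349 0.006 ] z.05 [0.583  0.1035 0.05  ] z.06 [0.5884 0.0964 0.06  ]
scene bin ((374.7590637207031, 156.22756958007812), (96.39971923828125, 56.16991424560547), 33.388511657714844)
```

View pics/c0.png

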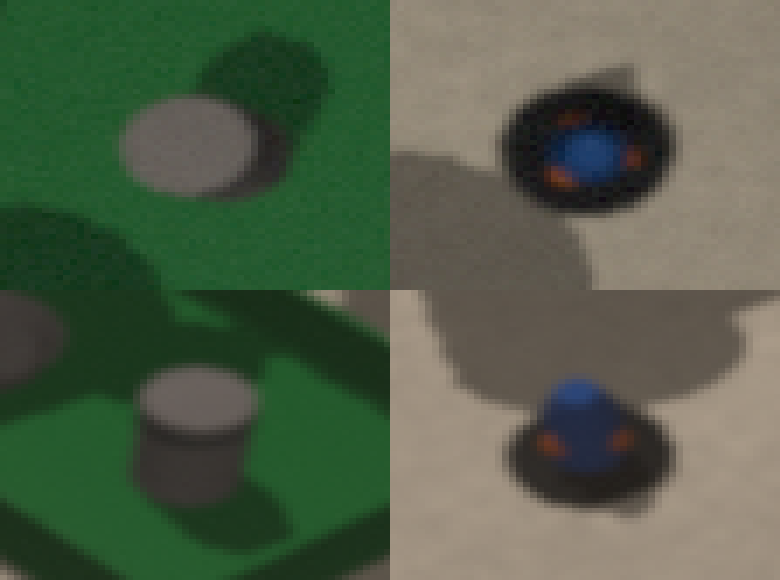

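Both views agree: the cap top is at about (0.562, 0.231) on z=0.06, and the stem at about (0.4535, -0.1045). The bin's rectangle comes out 288x193 mm, as expected, with its y axis at about 82°. I'll turn the tool to close along that axis, then move over the cap.

Add to h.py:
```python
from scipy.spatial.transform import Rotation
def go(T):
    s=observe(); R=Rotation.from_quat(s['ee_rot'],scalar_first=True).as_matrix()
    d=R.T@(np.array(T)-s['tcp_pos']); print('t',s['time'],'tcp',np.round(s['tcp_pos'],4),'units',np.round(d/.05,3),'yaw_y',round(float(np.degrees(np.arctan2(R[1,1],R[0,1]))),2),'z',np.round(R[:,2],4),'F',np.round(s['contact_force'],2),'gap',round(s['finger_gap'],4),'grip',s['grip_force'])
```

```text
(no output)
```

{"api": "send_rows", "payload": {
  "steps": "0 0 0 -0.73 0;0 0 0 -0.73 0;0 0 0 0 0;0 0 0 0 0",
  "newtons": 25
}}

```text
time: 0.55
tcp_pos: [0.178, 0.5466, 0.2143]
ee_rot: [-0.0, 0.071, 0.997, -0.0]
contact_force: [0.0, -0.5, 0.1]
finger_gap: 0.0919
grip_force: 0.0
```

```bash
python3 -c "
from h import *
go([.5618,.231,.2])"
```

```text
t 0.55 tcp [0.178  0.5466 0.2143] units [-8.491 -5.165  0.287] yaw_y 81.88 z [-3.e-04 -4.e-04 -1.e+00] F [ 0.03 -0.47  0.14] gap 0.0919 grip 0.0
```

{"api": "send_rows", "payload": {
  "steps": "-0.3 -0.18 0 0 0;-0.56 -0.34 0 0 0;-0.6 -0.37 0 0 0;-0.6 -0.37 0 0 0;-0.6 -0.37 0 0 0;-0.6 -0.37 0 0 0;-0.6 -0.37 0 0 0;-0.6 -0.37 0 0 0"
}}

```text
time: 1.35
tcp_pos: [0.3807, 0.379, 0.2146]
ee_rot: [0.0, 0.071, 0.998, 0.0]
contact_force: [-0.5, 0.4, -0.9]
finger_gap: 0.0918
grip_force: 0.0
```

{"api": "send_rows", "payload": {
  "steps": "-0.6 -0.37 0 0 0;-0.6 -0.37 0 0 0;-0.6 -0.37 0 0 0;-0.6 -0.37 0 0 0;-0.6 -0.37 0 0 0;-0.6 -0.37 0 0 0;-0.4 -0.2 0 0 0;0 0 0 0 0"
}}

```text
time: 2.15
tcp_pos: [0.5628, 0.2303, 0.2143]
ee_rot: [0.0, 0.072, 0.997, -0.0]
contact_force: [0.3, -0.7, -0.1]
finger_gap: 0.0923
grip_force: 0.0
```

```bash
python3 -c "
from h import *
go([.5618,.231,.1])
d=grab('wrist','w1.png'); print(pix(d,[.5618,.231,.06]), pix(d,[.5838,.231,.06]))"
```

```text
t 2.15 tcp [0.5628 0.2303 0.2143] units [0.023 0.011 2.286] yaw_y 81.73 z [ 3.e-04 -5.e-04 -1.e+00] F [ 0.31 -0.68 -0.06] gap 0.0923 grip 0.0
[313.11906269 221.93381646] [316.76422465 246.40046094]
```

View pics/w1.png

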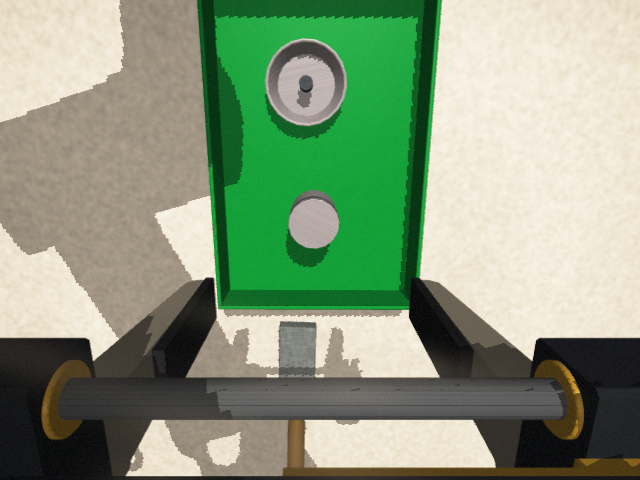

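The wrist view shows the cap top centred at about (313,222), where I predicted (313,222), and the strainer at (306,83), well clear. I'll descend to TCP z≈0.024 and grip.

{"api": "send_rows", "payload": {
  "steps": "0.02 0.01 0.4 0 0;0 0 0.6 0 0;0 0 0.6 0 0;0 0 0.6 0 0;0 0 0.6 0 0;0 0 0.5 0 0;0 0 0.5 0 0;0 0 0 0 0"
}}

```text
time: 3.0
tcp_pos: [0.5557, 0.2334, 0.0208]
ee_rot: [-0.004, 0.069, 0.998, -0.001]
contact_force: [-1.6, 0.1, -0.0]
finger_gap: 0.0918
grip_force: 0.0
```

{"api": "send_rows", "payload": {
  "steps": "0 0 0 0 0.3;0 0 0 0 0.5;0 0 0 0 0.7;0 0 0 0 0.8;0 0 0 0 0.8;0 0 0 0 0.8;0 0 0 0 0.8;0 0 0 0 0.8",
  "newtons": 30
}}

```text
time: 3.8
tcp_pos: [0.5603, 0.2329, 0.0249]
ee_rot: [0.0, 0.07, 0.998, -0.0]
contact_force: [-0.3, -0.9, 2.2]
finger_gap: 0.0434
grip_force: 30.0
```

Gripped: the gap reads 43.4 mm against a 44 mm cap. Lifting.

{"api": "send_rows", "payload": {
  "steps": "0 0 -0.2 0 0.8;0 0 -0.4 0 0.8;0 0 -0.5 0 0.8;0 0 -0.5 0 0.8;0 0 -0.5 0 0.8;0 0 -0.4 0 0.8;0 0 0 0 0.8;0 0 0 0 0.8"
}}

```text
time: 4.6
tcp_pos: [0.56, 0.2331, 0.1495]
ee_rot: [0.0, 0.07, 0.998, 0.0]
contact_force: [-0.8, -0.2, -1.0]
finger_gap: 0.0434
grip_force: 30.0
```

```bash
python3 -c "
from h import *
go([.4535,-.1045,.15])
d=grab('top')
f=d['frame'];cv2.imwrite('pics/t2.png',f[180:340,140:380,::-1].repeat(3,0).repeat(3,1))
grab('wrist','w2.png')"
```

```text
t 4.6 tcp [0.56   0.2331 0.1495] units [ 1.17  -6.982 -0.012] yaw_y 82.0 z [ 2.e-04  2.e-04 -1.e+00] F [-0.84 -0.22 -0.98] gap 0.0434 grip 29.999621752649546
```

View pics/w2.png

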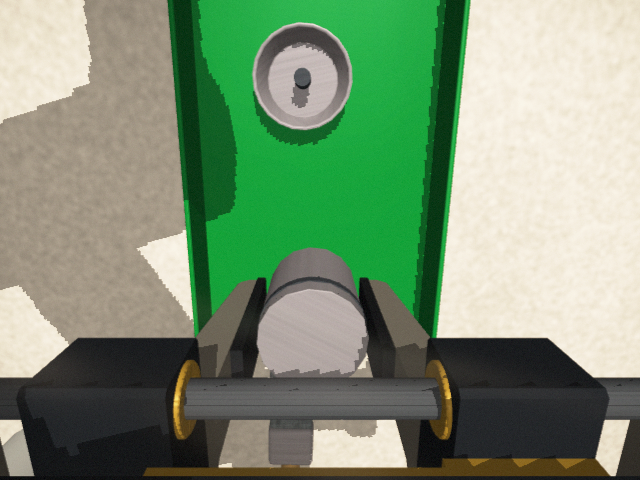

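The cap is held upright, its top face centred near (313,344), and the strainer hasn't moved. I'll go to a spot 6 cm beside the stem so the wrist camera sees both the cap and the stem.

{"api": "send_rows", "payload": {
  "steps": "0 -0.2 0 0 0.8;0 -0.4 0 0 0.8;0 -0.6 0 0 0.8;0 -0.6 0 0 0.8;0 -0.6 0 0 0.8;0 -0.6 0 0 0.8;0 -0.6 0 0 0.8;0 -0.6 0 0 0.8"
}}

```text
time: 5.5
tcp_pos: [0.5297, 0.0234, 0.1486]
ee_rot: [-0.001, 0.07, 0.998, -0.0]
contact_force: [-1.0, 0.7, -1.2]
finger_gap: 0.0437
grip_force: 30.0
```

{"api": "send_rows", "payload": {
  "steps": "0 -0.6 0 0 0.8;0 -0.6 0 0 0.8;-0.05 -0.6 0 0 0.8;0 -0.5 0 0 0.8;0 -0.31 0 0 0.8;0 0 0 0 0.8;0 0 0 0 0.8;0 0 0 0 0.8"
}}

```text
time: 6.3
tcp_pos: [0.5152, -0.1035, 0.1494]
ee_rot: [-0.0, 0.069, 0.998, 0.0]
contact_force: [-0.6, 0.4, -0.8]
finger_gap: 0.0435
grip_force: 30.0
```

Run:
```python
from h import *
import pickle
go([.4535,-.1045,.15])
d=grab('wrist','w3.png'); pickle.dump(d,open('w3.pkl','wb'))
print(-d['R'].T@d['t'],np.round(d['R'],3))
print(pix(d,[.4535,-.1045,.006]),pix(d,[.4535,-.1045,.05]))
```

```text
t 6.3 tcp [ 0.5152 -0.1035  0.1494] units [ 1.218 -0.191 -0.012] yaw_y 82.06 z [-4.e-04  6.e-04 -1.e+00] F [-0.59  0.42 -0.85] gap 0.0435 grip 29.999776761978865
[ 0.44185768 -0.09360201  0.31993218] [[ 0.139  0.99   0.001]
 [ 0.955 -0.134  0.265]
 [ 0.263 -0.036 -0.964]]
[300.17869899 150.84191311] [298.3024401  153.60807641]
```

View pics/w3.png

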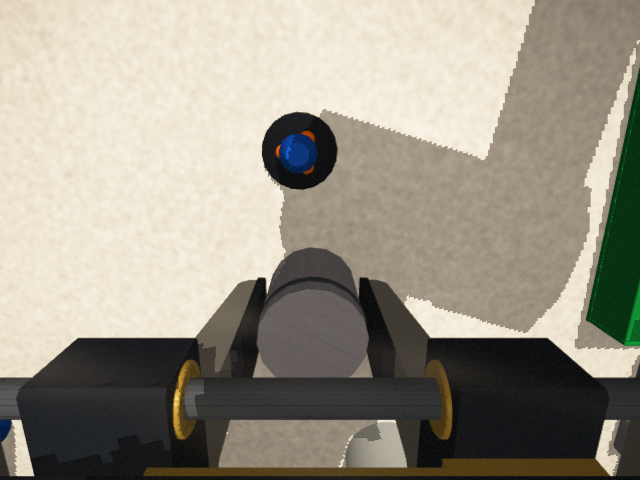

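The wrist view shows the flange centre at about (299.5,150.5), where I predicted (300,151), and the cap's top face spanning u 258 to 368 with its upper edge at v≈289. I'll measure both in this same camera.

Run:
```python
from h import *
import pickle
d=pickle.load(open('w3.pkl','rb')); f=d['frame']; hsv=cv2.cvtColor(f,cv2.COLOR_RGB2HSV)
H,S,V=[hsv[...,i].astype(int) for i in range(3)]
m=((V<60)|((S>130)&(V>40))).astype(np.uint8); m[:,:240]=0;m[:,360:]=0;m[:90]=0;m[210:]=0
c=max(cv2.findContours(m,0,1)[0],key=cv2.contourArea)
P=np.array([ray(d,*q,.006)[:2] for q in c[:,0].astype(float)]).astype(np.float32)
e=cv2.fitEllipse(P.reshape(-1,1,2)*1000); print('flange mm',e)
b=((abs(H-112)<14)&(S>130)&(V>40)&(m>0)).astype(np.uint8); M=cv2.moments(b,True);print('blue at .043',ray(d,M['m10']/M['m00'],M['m01']/M['m00'],.043))
# cap top circle: strong edges, expected for centre = tcp + a*toolx + b*tooly
g=cv2.cvtColor(f,cv2.COLOR_RGB2GRAY).astype(int)
for v in(320,330,340,350,360): print(v,[int(x) for x in g[v,246:276:2]],[int(x) for x in g[v,352:382:2]])
print('col313',[(v,int(g[v,313])) for v in range(240,300,3)])
tx=np.array([-.990,.138,0]); ty=np.array([.138,.990,0])
for a in(-.002,0,.002,.004):
    C=np.array([.5152,-.1035,.1494-.0209])+a*tx
    top=C+[0,0,.056]; Q=np.array([pix(d,top+.022*(np.cos(t)*tx+np.sin(t)*ty)) for t in np.linspace(0,2*np.pi,181)])
    Rm=np.array([pix(d,C+.022*(np.cos(t)*tx+np.sin(t)*ty)) for t in np.linspace(0,2*np.pi,181)])
    print(a,'u',Q[:,0].min(),Q[:,0].max(),'vmin',Q[:,1].min(),'vmax',Q[:,1].max(),'rim vmin',Rm[:,1].min())
```

```text
flange mm ((453.84161376953125, -105.36886596679688), (57.966766357421875, 58.01129150390625), 57.93942642211914)
blue at .043 [ 0.45317182 -0.1051227   0.043     ]
320 [48, 45, 41, 39, 38, 41, 41, 71, 98, 99, 99, 96, 101, 102, 102] [96, 97, 98, 100, 95, 99, 73, 26, 15, 13, 9, 18, 11, 9, 13]
330 [40, 37, 37, 36, 37, 39, 91, 97, 99, 96, 98, 96, 99, 100, 99] [96, 98, 98, 100, 96, 97, 100, 84, 14, 13, 17, 14, 20, 16, 13]
340 [25, 21, 25, 19, 25, 44, 97, 99, 97, 96, 93, 97, 96, 98, 97] [97, 99, 97, 94, 97, 96, 98, 94, 66, 28, 24, 25, 25, 21, 20]
350 [14, 19, 20, 18, 15, 23, 47, 93, 95, 96, 95, 97, 93, 91, 95] [94, 95, 93, 97, 96, 92, 97, 79, 33, 34, 33, 31, 33, 31, 33]
360 [20, 26, 24, 23, 20, 63, 138, 143, 114, 95, 98, 94, 93, 92, 93] [96, 94, 96, 93, 95, 97, 126, 126, 113, 29, 31, 32, 34, 31, 33]
col313 [(240, 144), (243, 152), (246, 150), (249, 69), (252, 66), (255, 68), (258, 66), (261, 66), (264, 64), (267, 69), (270, 68), (273, 65), (276, 59), (279, 33), (282, 67), (285, 67), (288, 68), (291, 96), (294, 100), (297, 99)]
-0.002 u 256.0269287927528 369.68140032494847 vmin 284.1140566327427 vmax 386.31057061653667 rim vmin 243.26503719105042
0 u 255.82484776180732 369.88068340442976 vmin 279.07675907419434 vmax 381.99645663068657 rim vmin 239.48984921034844
0.002 u 255.62133422933448 370.0813788164916 vmin 274.0023618145668 vmax 377.6529504041009 rim vmin 235.6944457437508
0.004 u 255.41637290919087 370.2835016284694 vmin 268.8904534799776 vmax 373.2797505341797 rim vmin 231.87866397963936
```

Run:
```python
from h import *
import pickle
from scipy.optimize import least_squares
d=pickle.load(open('w3.pkl','rb'))
tx=np.array([-.990,.138,0]); ty=np.array([.138,.990,0]); T=np.linspace(0,2*np.pi,361)
ring=lambda C,t=T:np.array([pix(d,C+.022*(np.cos(s)*tx+np.sin(s)*ty)) for s in t])
def res(p):
    C=np.array([.5152,-.1035,.1285])+p[0]*tx+p[1]*ty+[0,0,p[2]]
    Q=ring(C+[0,0,.056]); R=ring(C)
    return [Q[:,0].min()-257.5,Q[:,0].max()-368,Q[:,1].min()-289.5,R[:,1].min()-247.5]
r=least_squares(res,[0,0,0],x_scale=1e-3,diff_step=1e-4); print(r.x,r.fun)
C=np.array([.5152,-.1035,.1285])+r.x[0]*tx+r.x[1]*ty; print('cap',C,'delta to stem tool units',(np.array([.4535,-.105,0])-C)@np.array([tx,ty]).T/.05)
```

```text
[-5.39562740e-03 -3.42103859e-05 -3.24032314e-03] [-0.0977093   0.09773172 -0.2517468   0.34302536]
cap [ 0.52053695 -0.10427846  0.1285    ] delta to stem tool units [ 1.32534017 -0.19930838]
```

The wrist fit puts the cap about 5 mm off the TCP along -tool x, probably because the arm was still settling when the fingers closed. I'll check that with the top and scene views.

Run:
```python
from h import *
import pickle
o=[]
D={}
for n in('top','scene'):
    d=D[n]=grab(n); u,v=pix(d,[.52,-.104,.18]).astype(int); print(n,u,v,pix(d,[.52,-.104,.18]))
    o.append(cv2.resize(d['frame'][v-40:v+40,u-40:u+40],(400,400),interpolation=cv2.INTER_NEAREST))
pickle.dump(D,open('d3.pkl','wb'))
cv2.imwrite('pics/c3.png',np.hstack(o)[...,::-1])
```

```text
top 336 267 [336.69768759 267.86412759]
scene 275 183 [275.04040459 183.75017968]
```

View pics/c3.png

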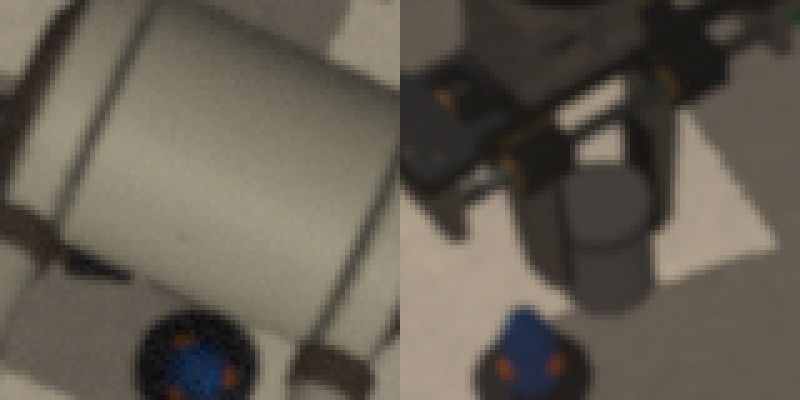

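The scene crop shows the cap upright between the pads, its top face centred at about full-image (277,183). The top view is blocked by the arm.

Run:
```python
from h import *
import pickle
d=pickle.load(open('d3.pkl','rb'))['scene']
print('cap ray', ray(d,276.7,182.8,.1846),ray(d,276.7,182.8,.1815))
tx=np.array([-.990,.138,0])
for a in(-.007,-.005,-.003,-.001,.001):
    C=np.array([.5152,-.1035,.1285])+a*tx; print(a,pix(d,C+[0,0,.056]),pix(d,C+[0,0,.0528]),'rim',pix(d,C))
f=d['frame']; g=cv2.cvtColor(f,cv2.COLOR_RGB2GRAY).astype(int)
for v in(183,188,192,196,199): print(v,g[v,262:292].tolist())
# stem flange ellipse in scene, lower outline
hsv=cv2.cvtColor(f,cv2.COLOR_RGB2HSV);m=((hsv[...,2]<62)|(hsv[...,1]>120)).astype(np.uint8);m[:200]=0;m[232:]=0;m[:,:245]=0;m[:,280:]=0
k,L,S,_=cv2.connectedComponentsWithStats(m);print(S[1:][S[1:,4]>30])
Q=np.array([pix(d,[.4537+.03*np.cos(t),-.105+.03*np.sin(t),.006]) for t in np.linspace(0,6.28,181)]);print('flange pred',Q.min(0),Q.max(0))
```

```text
cap ray [ 0.52386498 -0.10231548  0.1846    ] [ 0.52170594 -0.10050763  0.1815    ]
-0.007 [275.42537836 182.96867182] [275.53063383 183.96601252] rim [277.20073785 199.7909633 ]
-0.005 [274.87623757 182.43181379] [274.98265756 183.42958584] rim [276.67129036 199.26186202]
-0.003 [274.32796634 181.89580587] [274.43554703 182.89400665] rim [276.14264913 198.73356647]
-0.001 [273.78056261 181.36064604] [273.88930019 182.35927296] rim [275.61481233 198.20607482]
0.001 [273.23402431 180.82633228] [273.343915   181.82538275] rim [275.08777812 197.67938524]
183 [51, 51, 52, 50, 42, 43, 56, 63, 64, 64, 63, 64, 64, 64, 64, 64, 64, 64, 63, 63, 63, 62, 54, 41, 36, 45, 59, 94, 133, 152]
188 [53, 51, 53, 51, 48, 40, 44, 56, 63, 65, 64, 64, 65, 65, 65, 64, 64, 63, 62, 57, 53, 46, 41, 42, 60, 93, 126, 146, 155, 156]
192 [51, 52, 52, 52, 50, 41, 36, 41, 47, 48, 48, 49, 48, 49, 48, 48, 46, 48, 49, 52, 52, 52, 61, 99, 139, 156, 157, 154, 155, 157]
196 [66, 55, 52, 53, 51, 45, 38, 42, 53, 59, 59, 58, 59, 59, 59, 59, 59, 58, 57, 57, 55, 53, 57, 90, 135, 159, 164, 164, 162, 159]
199 [145, 123, 95, 72, 61, 54, 45, 45, 54, 59, 59, 59, 60, 59, 59, 58, 58, 58, 58, 57, 56, 54, 54, 69, 101, 123, 123, 117, 112, 102]
[[251 206  22  22 305]]
flange pred [248.98598543 208.13603317] [273.23176714 227.14269622]
```

The scene view confirms the cap is about 5 mm off along -tool x. I'll shift it over the stem and come down to just above the post.

{"api": "send_rows", "payload": {
  "steps": "0.2 -0.03 0 0 0.8;0.4 -0.06 0 0 0.8;0.4 -0.06 0 0 0.8;0.22 -0.05 0 0 0.8;0.1 0 0 0 0.8;0 0 0 0 0.8;0 0 0 0 0.8;0 0 0 0 0.8",
  "newtons": 45
}}

```text
time: 7.25
tcp_pos: [0.449, -0.1053, 0.1497]
ee_rot: [0.0, 0.07, 0.998, -0.0]
contact_force: [0.0, -0.6, 0.1]
finger_gap: 0.0431
grip_force: 45.0
```

{"api": "send_rows", "payload": {
  "steps": "0 0 0.2 0 0.8;0 0 0.35 0 0.8;0 0 0.35 0 0.8;0 0 0.3 0 0.8;0 0 0.1 0 0.8;0 0 0 0 0.8;0 0 0 0 0.8;0 0 0 0 0.8"
}}

```text
time: 8.05
tcp_pos: [0.4492, -0.1056, 0.0854]
ee_rot: [0.001, 0.07, 0.998, -0.0]
contact_force: [-0.7, -0.2, -0.0]
finger_gap: 0.0433
grip_force: 45.0
```

Run:
```python
from h import *
tx=np.array([-.990,.138,0])
go(np.array([.4535,-.105,.08])+.0052*tx)
o=[]
for n,X in(('scene',[.4535,-.105,.07]),('wrist',[.4535,-.105,.12])):
    d=grab(n); u,v=pix(d,X).astype(int); w=40 if n=='scene' else 130
    if n=='wrist': v=min(v,479-w)
    print(n,u,v,'post top',pix(d,[.4535,-.105,.05])); o.append(cv2.resize(d['frame'][v-w:v+w,u-w:u+w],(400,400),interpolation=cv2.INTER_NEAREST))
cv2.imwrite('pics/c4.png',np.hstack(o)[...,::-1])
```

```text
t 8.05 tcp [ 0.4492 -0.1056  0.0854] units [0.02  0.024 0.109] yaw_y 82.01 z [ 1.5e-03 -8.0e-04 -1.0e+00] F [-0.69 -0.17 -0.03] gap 0.0433 grip 44.99960512854159
scene 258 200 post top [259.36628481 206.15772285]
wrist 315 341 post top [314.79478187 277.41341182]
```

View pics/c4.png

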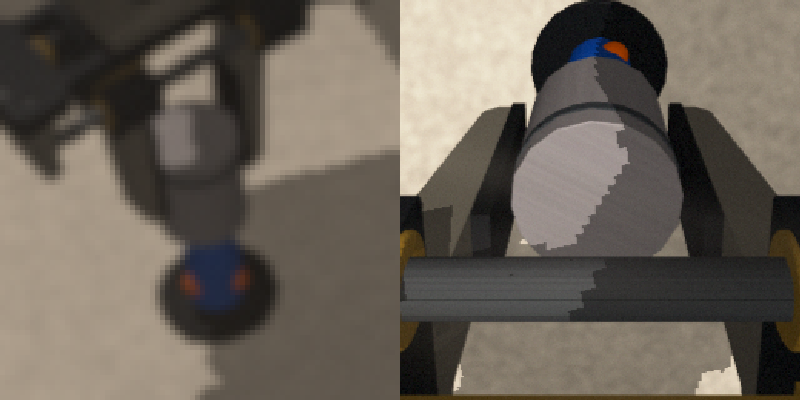

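Both views show the cap centred on the post: lower edge at about crop x 205 (predicted 205) in scene, cap axis 597 against flange 599 in wrist. Descending gently.

{"api": "send_rows", "payload": {
  "steps": "0.02 0.02 0.1 0 0.8;0 0 0.1 0 0.8;0 0 0.1 0 0.8;0 0 0.1 0 0.8;0 0 0 0 0.8;0 0 0 0 0.8"
}}

```text
time: 8.75
tcp_pos: [0.4475, -0.1041, 0.0644]
ee_rot: [-0.0, 0.07, 0.998, 0.0]
contact_force: [-0.4, -0.0, -1.0]
finger_gap: 0.0432
grip_force: 45.0
```

{"api": "send_rows", "payload": {
  "steps": "0 0 0.1 0 0.8;0 0 0.1 0 0.8;0 0 0.1 0 0.8;0 0 0.1 0 0.8;0 0 0 0 0.8;0 0 0 0 0.8"
}}

```text
time: 9.35
tcp_pos: [0.4484, -0.1042, 0.0449]
ee_rot: [0.001, 0.07, 0.998, 0.0]
contact_force: [4.2, 0.9, 1.6]
finger_gap: 0.043
grip_force: 45.0
```

A side force of +4 N in x means the post is pushing the cap that way. I'll shift 1 mm with it and continue down.

{"api": "send_rows", "payload": {
  "steps": "-0.025 -0.005 0 0 0.8;0 0 0.05 0 0.8;0 0 0.05 0 0.8;0 0 0 0 0.8;0 0 0 0 0.8"
}}

```text
time: 9.85
tcp_pos: [0.4494, -0.1053, 0.0401]
ee_rot: [0.001, 0.07, 0.998, -0.001]
contact_force: [2.8, -2.3, 2.5]
finger_gap: 0.0429
grip_force: 45.0
```

{"api": "send_rows", "payload": {
  "steps": "-0.01 0 0.04 0 0.8;0 0 0.04 0 0.8;0 0 0 0 0.8;0 0 0 0 0.8",
  "newtons": 55
}}

```text
time: 10.25
tcp_pos: [0.4493, -0.1049, 0.0353]
ee_rot: [0.0, 0.07, 0.998, -0.0]
contact_force: [4.0, -4.2, -1.9]
finger_gap: 0.0429
grip_force: 55.0
```

```bash
python3 -c "
from h import *
go([.4495,-.105,.027])"
```

```text
t 10.25 tcp [ 0.4493 -0.1049  0.0353] units [-0.004 -0.001  0.166] yaw_y 82.01 z [ 2.e-04 -7.e-04 -1.e+00] F [ 4.04 -4.24 -1.89] gap 0.0429 grip 54.999228743836284
```

{"api": "send_rows", "payload": {
  "steps": "-0.015 -0.015 0.04 0 0.8;0 0 0.04 0 0.8;0 0 0 0 0.8;0 0 0 0 0.8"
}}

```text
time: 10.65
tcp_pos: [0.4491, -0.1047, 0.0299]
ee_rot: [-0.0, 0.07, 0.998, 0.001]
contact_force: [7.3, -0.8, -11.4]
finger_gap: 0.0434
grip_force: 55.0
```

{"api": "send_rows", "payload": {
  "steps": "0 0 0.04 0 0.8;0 0 0.04 0 0.8;0 0 0 0 0.8;0 0 0 0 0.8"
}}

```text
time: 11.05
tcp_pos: [0.4489, -0.1049, 0.027]
ee_rot: [-0.001, 0.07, 0.998, 0.0]
contact_force: [0.4, 0.4, -0.6]
finger_gap: 0.0434
grip_force: 55.0
```

{"api": "send_rows", "payload": {
  "steps": "0 0 0.03 0 0.8;0 0 0.03 0 0.8;0 0 0 0 0.8;0 0 0 0 0.8"
}}

```text
time: 11.45
tcp_pos: [0.4493, -0.1051, 0.0268]
ee_rot: [-0.002, 0.069, 0.998, 0.0]
contact_force: [-12.3, 5.3, 25.4]
finger_gap: 0.0431
grip_force: 55.0
```

Run:
```python
from h import *
go([.449,-.105,.024])
o=[]
for n,X in(('scene',[.4535,-.105,.03]),('wrist',[.4535,-.105,.05])):
    d=grab(n); u,v=pix(d,X).astype(int); w=30 if n=='scene' else 130
    if n=='wrist': v=min(v,479-w)
    print(n,u,v); o.append(cv2.resize(d['frame'][v-w:v+w,u-w:u+w],(400,400),interpolation=cv2.INTER_NEAREST))
    print('rim/home top',pix(d,[.4535,-.105,.006]),pix(d,[.4535,-.105,.062]))
cv2.imwrite('pics/c5.png',np.hstack(o)[...,::-1])
```

```text
t 11.45 tcp [ 0.4493 -0.1051  0.0268] units [0.006 0.001 0.056] yaw_y 82.05 z [-0.0033  0.0012 -1.    ] F [-12.3    5.27  25.4 ] gap 0.0431 grip 55.011683302000165
scene 260 211
rim/home top [261.06403333 217.46956031] [258.88663931 202.96191859]
wrist 314 327
rim/home top [313.92490924 287.35297362] [314.6952468  341.86383168]
```

View pics/c5.png

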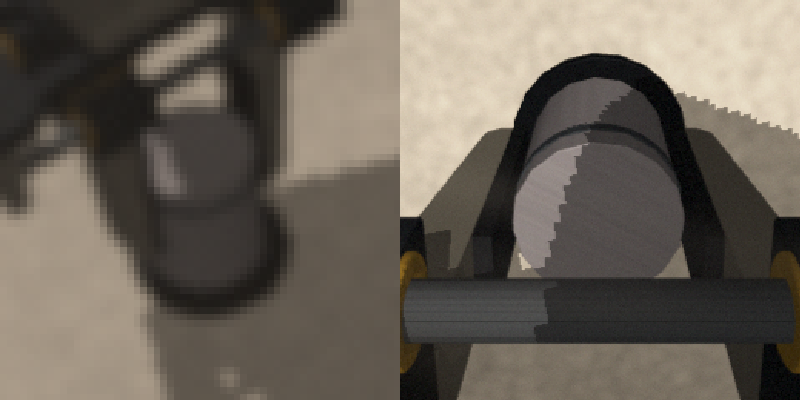

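The cap sits on the flange. In both crops the rim lies inside the flange ring, and TCP 0.0268 matches the expected home height of 0.027. The push is 25 N, so I'll ease it toward 10 N.

{"api": "send_rows", "payload": {
  "steps": "0.01 0 -0.02 0 0.8;0 0 0 0 0.8;0 0 0 0 0.8;0 0 0 0 0.8"
}}

```text
time: 11.95
tcp_pos: [0.4491, -0.1051, 0.0268]
ee_rot: [-0.001, 0.07, 0.998, 0.0]
contact_force: [-6.2, 3.9, 14.4]
finger_gap: 0.0435
grip_force: 55.0
```

{"api": "send_rows", "payload": {
  "steps": "0.01 0 -0.006 0 0.8;0 0 0 0 0.8;0 0 0 0 0.8;0 0 0 0 0.8;0 0 0 0 0.8;0 0 0 0 0.8"
}}

```text
time: 12.55
tcp_pos: [0.4491, -0.105, 0.0268]
ee_rot: [-0.0, 0.07, 0.998, 0.0]
contact_force: [-2.5, 3.8, 10.0]
finger_gap: 0.0431
grip_force: 55.0
```

```bash
python3 -c "
from h import *
go([.449,-.105,.0268]); print(close_job())"
```

```text
t 12.55 tcp [ 0.4491 -0.105   0.0268] units [0.001 0.    0.001] yaw_y 82.01 z [-4.e-04  7.e-04 -1.e+00] F [-2.54  3.82 10.01] gap 0.0431 grip 55.003587920218706
the job is handed in; nothing more can be done
None
```

I pressed the cap past the catches until it sat fully home on the flange, and handed the job in at 12.6 s with it still gripped and pressed down at about 10 N; the hand-in gave no verdict.

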